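Rack the bracket set for the spray booth

TASK

Get the bare bracket set ready for spraying: stand the L-shaped angle piece in the L-shaped slot of the slotted tray, and nest the three saddle brackets over the ridge of the ridge stand in order of size, the smallest astride the ridge first, then the medium one over it, then the largest over both. Every piece must sit fully down and upright on its tray or stand, with the saddles lying along the ridge and about centred on its length. Leave the tape roll, the tin and the sanding block where they are.

Things in the scene. Friction and masses are not known exactly. Their poses are not given: they have to be found in the camera images.
- saddle_small: folded bare-aluminium saddle bracket, an upside-down U channel standing on its two legs: 100 long (x, open at both ends), 34 wide (y), 36 high, sheet 3 thick, so 28 clear between the legs and 33 under the web; two dark spots on top. About 86 g. Origin at the centre of its underside, z up. The smallest of the three saddles; either way round in x is the same. Grip across y.
- saddle_medium: folded bare-aluminium saddle bracket, an upside-down U channel standing on its two legs: 105 long (x, open at both ends), 50 wide (y), 46 high, sheet 3 thick, so 44 clear between the legs and 43 under the web; two dark spots on top. About 121 g. Origin at the centre of its underside, z up. The middle one of the three saddles; either way round in x is the same. Grip across y.
- saddle_large: folded bare-aluminium saddle bracket, an upside-down U channel standing on its two legs: 110 long (x, open at both ends), 66 wide (y), 56 high, sheet 3 thick, so 60 clear between the legs and 53 under the web; two dark spots on top. About 160 g. Origin at the centre of its underside, z up. The largest of the three saddles; either way round in x is the same. Grip across y.
- angle: bare-aluminium unequal angle piece standing on end, an L seen from above, 8 thick, 40 high, about 123 g. Origin at the middle of the long leg's underside, z up. Long leg along its x from -45 to +45 (y -4 to +4); the short leg stands at the +x end (x 37 to 45) and reaches to y = +56. Grip across the long leg near its middle.
- ridge_stand: fixed plywood plate 120 (x) by 90 (y), 10 thick; dark steel ridge along its middle 100 long (x), 18 wide, top at 30. Origin at the centre of its underside, z up. Saddles stand with legs on the plate (origin at z = 10), one each side of the ridge, x along it, with 5 of play each side over the ridge or the next smaller saddle, whose top they do not touch.
- slot_tray: fixed plywood plate 120 (x) by 92 (y), 10 thick; dark steel ribs (5 wide, tops at 20) outline an L slot with 5 of play all round the angle piece. Origin at the centre of its underside, z up. Fits one way: piece's axes parallel to the tray's, its origin at tray x = 0, y = -26, z = 10 (long leg by the -y edge, short leg at the +x end reaching to +y).
- tape_roll: bystander: roll of paper tape lying flat, 68 across, hole 38, 24 high; origin at the centre of its underside
- tin: bystander: plain closed steel tin, 68 across, 75 high; origin at the centre of its underside
- sanding_block: bystander: cork sanding block on a grey sole, 110 (x) by 62 by 28 high; origin at the centre of its underside

How it is judged:
On the way, in this order (a step that is already met when the one before it is completed fails the run):
1. the small saddle stands astride the ridge, released (x of saddle_small in the frame of ridge_stand between -0.015 and 0.015 m and y of saddle_small in the frame of ridge_stand between -0.008 and 0.008 m and z of saddle_small in the frame of ridge_stand between 0.007 and 0.013 m and angle between saddle_small's own z axis and vertical below 0.08 rad and angle between the x axis of saddle_small and the x axis of ridge_stand, either way round below 0.2 rad and contact force between the fingers and saddle_small below 0.1 N), for 0.2 s.
2. the medium saddle stands over the small one, released (x of saddle_small in the frame of ridge_stand between -0.015 and 0.015 m and y of saddle_small in the frame of ridge_stand between -0.008 and 0.008 m and z of saddle_small in the frame of ridge_stand between 0.007 and 0.013 m and angle between each of saddle_small, saddle_medium's own z axis and vertical below 0.08 rad and angle between the x axis of each of saddle_small, saddle_medium and the x axis of ridge_stand, either way round below 0.2 rad and x of saddle_medium in the frame of ridge_stand between -0.015 and 0.015 m and y of saddle_medium in the frame of ridge_stand between -0.012 and 0.012 m and z of saddle_medium in the frame of ridge_stand between 0.007 and 0.013 m and contact force between the fingers and saddle_medium below 0.1 N), for 0.2 s.
3. the large saddle stands over both, released (x of saddle_small in the frame of ridge_stand between -0.015 and 0.015 m and y of saddle_small in the frame of ridge_stand between -0.008 and 0.008 m and z of saddle_small in the frame of ridge_stand between 0.007 and 0.013 m and angle between each of saddle_small, saddle_medium, saddle_large's own z axis and vertical below 0.08 rad and angle between the x axis of each of saddle_small, saddle_medium, saddle_large and the x axis of ridge_stand, either way round below 0.2 rad and x of saddle_medium in the frame of ridge_stand between -0.015 and 0.015 m and y of saddle_medium in the frame of ridge_stand between -0.012 and 0.012 m and z of saddle_medium in the frame of ridge_stand between 0.007 and 0.013 m and x of saddle_large in the frame of ridge_stand between -0.015 and 0.015 m and y of saddle_large in the frame of ridge_stand between -0.017 and 0.017 m and z of saddle_large in the frame of ridge_stand between 0.007 and 0.013 m and contact force between the fingers and saddle_large below 0.1 N), for 0.2 s.
At the end, for the whole second after the job is handed in: Saddles nested on the stand's plate: height within 3 mm, 15 mm along the ridge, 8, 12, 17 mm sideways (small, medium, large), turned under 0.2 rad. Angle in its slot: within 8 mm each way, 3 mm in height, turned under 0.2 rad. All upright within 0.08 rad, released, at rest (all of step 3 and x of angle in the frame of slot_tray between -0.008 and 0.008 m and y of angle in the frame of slot_tray between -0.034 and -0.018 m and z of angle in the frame of slot_tray between 0.007 and 0.013 m and angle between angle's own z axis and vertical below 0.08 rad and angle between the x axis of angle and the x axis of slot_tray, either way round below 0.2 rad and linear speed of each of angle, saddle_small, saddle_medium, saddle_large below 0.02 m/s and angular speed of each of angle, saddle_small, saddle_medium, saddle_large below 0.2 rad/s and contact force between the fingers and angle below 0.1 N and contact force between the fingers and saddle_small below 0.1 N and contact force between the fingers and saddle_medium below 0.1 N); the robot touches nothing.
It fails at once if the tape roll is moved more than 30 mm or tipped (distance of tape_roll from where it was at the start of the episode above 0.03 m or angle between tape_roll's own z axis and vertical above 0.4 rad).
It fails at once if the tin is moved more than 30 mm or tipped (distance of tin from where it was at the start of the episode above 0.03 m or angle between tin's own z axis and vertical above 0.4 rad).
It fails at once if the sanding block is moved more than 30 mm or tipped (distance of sanding_block from where it was at the start of the episode above 0.03 m or angle between sanding_block's own z axis and vertical above 0.4 rad).
It also fails if it takes over 115 s, if anything falls off the work surface, if the arm or the gripper's body presses on something with over 40 N, if the wrist force passes 120 N, or if a joint passes its speed limit or range.

ROBOT

A 6-joint arm with a two-finger parallel gripper is mounted at the origin on the work surface. World frame = base frame: x ahead of the robot, y to its left, z up, the work surface at z = 0. Lengths are in m, angles in rad, forces in N, time in s.
With the tool pointing down it reaches from about 0.3 to 0.875 m from the base axis. Payload 6.4 kg.
Tool frame: the origin (TCP) lies on the centre line of the jaws, within the pads' length; the fingertips stand 25 mm ahead of it and the grasp point (between the pads) lies 6 mm ahead of it (r.tip_extent is the distance from the TCP to the fingertips, in m); z points along the fingers, y is the line along which they close (so a half turn about z gives the same grasp; the last joint's range is limited). The gripper opens to 85 mm and grips with 20 to 120 N. Pads are 22 mm wide; open, the fingers measure 114 mm over their backs; the gripper's body (76 mm by 85 mm) begins 54 mm behind the grasp point. The pads swing forward as they close: fully open they stand 13 mm farther back than shut.
Start: joints at [1.089, 0.181, 1.607, -0, 1.354, -0.206], TCP at [0.157, 0.553, 0.256] pointing down, gripper open.
Joint ranges: [-2.99, 2.99], [-0.89, 2.07], [0.3, 2.58], [-1.14, 4.28], [0, 2.63], [-3.12, 3.12]. Speed limits (rad/s): [2.57, 2.57, 3.01, 3.14, 3.14, 3.14].

INTERFACE

Orientations are given as a unit quaternion [x, y, z, w].
In Python, from rig import sense, optics, ticket, spotter, r gives the robot as it stands.
- The arm moves only by the tool apply_moves, never from a script. Its argument "moves" is a list of rows, each an object with "slide": the shift along the tool's x, y, z in m, a list of three; "rot": the turn, a rotation vector about the tool's x, y, z in rad, a list of three. In form: [{"slide": [x, y, z], "rot": [rx, ry, rz]}, ...]. A call has 1 to 12 rows; each row shifts and turns the commanded pose from where the row before left it, along the tool's axes as they then stand; what a row does not reach is not made up. A row lasts 1/8 s, in which the tool goes at most 62.5 mm and 10.7 degrees, less where a joint would pass 70% of its speed; a pose out of reach is approached as far as the arm can. A call is refused whole if a number of a shift passes 0.0625 or a number of a turn 0.188, either way. A call with a gripper value outside its range is refused whole. "hand" is the finger opening in m, from 0 to 0.0854, set as the call begins (left out, the last holds). The fingers move at their own pace and stop on an object; "grip_force" is the grip in N (left out, the last holds). Time passes only in rows, so rows that do not move let the fingers close. It gives the time, the measured TCP pose, the force, the opening and the grip force at its end, in the units of the state.
- sense(): the state, without advancing time (a new reading comes with each control period).
- optics.get_image(name): name is "side" or "top" or "wrist"; returns (picture, depth): 420x560x3 uint8, blue, green, red; 420x560 float32, m along the optical axis (not along the pixel's ray), 0 where there is no reading.
- optics.camera_model(name): a dict with "fx", "fy", "cx", "cy" (pixels), "dist_coeffs" ([k1, k2, p1, p2, k3] as OpenCV has them; the pictures are not rectified), "R" (3x3) and "t" (3): a world point X has camera coordinates R X + t. Camera axes: x right, y down, z forward; pixel columns grow to the right and rows downward; lengths in m; the calibration is good to about 2 mm. A picture is of the moment at which its call begins: read the wrist's pose just before it. camera_model takes no time and is no camera call; for the wrist camera it gives the pose at the moment of the call.
- ticket.job_done(): hands the job in; it is judged then, once.
Trained networks look in the newest picture that a camera, given by its name, has taken for a name from the list of things; names that differ only in an ending like _2 or _b are one class to them, and where a whole thing is asked for, a point or a joint stands for the part that bears it (a point fixed in the world has none). Each returns a list of dicts, best first, with "score" (0 to 1); they miss things now and then, are a little off and sometimes report something else, mostly with a low value. They report only what shows in the picture. A call takes as long as a camera call.
- spotter.boxes_of(camera, label): "centre" ([column, row] in pixels, amid what is visible of it).
The state is a dict: "t": time; "q": joint angles; "dq": joint speeds; "tau": joint torques, N m; "position": TCP position; "tcp_rot": TCP orientation; "contact_force": force on the tool from outside, world axes, zero at the start; "moment": the same for the moment, N m; "finger_gap": opening from 0.0 (shut) to 1.0 (fully open); "grip_force": force on a finger pad.
Only numpy, scipy, OpenCV 4.12 (cv2) and the standard library are available. Lean on these libraries where they do the work, as an engineer would, in place of code of your own. Each camera call takes 0.05 s, during which the arm holds its last target. There are 200 camera calls.

## Working session

There is one attempt and no reset: what is moved stays moved. The work goes in short steps, Python scripts to look and compute and a tool call to move; the robot and the scene stay as the last step left them, time stands still between calls to the robot, and variables do not carry over. Pictures are saved under pics/ and viewed, at most 14 in all, crops included, and the job is handed in when it is done.

Besides the shell and the picture viewer there is one more tool, called after "Call:" by a JSON object that holds its "method" and its "body", one argument or row to a line. apply_moves: Moves the arm, as the interface text tells. Its arguments: {"type":"object","properties":{"moves":{"type":"array","items":{"type":"object","properties":{"slide":{"type":"array","items":{"type":"number"}},"rot":{"type":"array","items":{"type":"number"}}}}},"hand":{"type":"number"},"grip_force":{"type":"number"}},"required":["moves"]}

```bash
mkdir -p pics
cat > h.py <<'E'
import numpy as np, cv2
from rig import sense, optics, ticket, spotter, r
from scipy.spatial.transform import Rotation as Ro
def cloud(name):
    im,d=optics.get_image(name); m=optics.camera_model(name)
    K=np.array([[m['fx'],0,m['cx']],[0,m['fy'],m['cy']],[0,0,1.]])
    v,u=np.mgrid[0:420,0:560]
    p=cv2.undistortPoints(np.stack([u.ravel(),v.ravel()],1).astype(np.float64)[:,None],K,np.array(m['dist_coeffs'],float))[:,0]
    P=np.c_[p,np.ones(len(p))]*d.reshape(-1,1)
    W=(P-np.array(m['t']))@np.array(m['R'])
    W[d.ravel()==0]=np.nan
    return im,W.reshape(420,560,3)
E
python3 - <<'E'
from h import *
for c in ['top','side']:
    im,W=cloud(c); cv2.imwrite(f'pics/{c}0.png',im); np.save(f'{c}0.npy',W)
    for n in ['saddle_small','saddle_medium','saddle_large','angle','ridge_stand','slot_tray','tape_roll','tin','sanding_block']:
        for b in spotter.boxes_of(c,n)[:3]:
            u,v=map(int,np.round(b['centre'])); print(c,n,round(b['score'],2),u,v,np.round(W[v,u],3))
print(sense()['position'],sense()['t'], r.tip_extent)
E
```

```text
top saddle_small 0.59 411 212 [ 0.583 -0.32   0.037]
top saddle_medium 0.77 120 288 [0.406 0.325 0.045]
top saddle_large 0.91 341 238 [ 0.521 -0.156  0.054]
top angle 0.67 209 245 [0.503 0.132 0.041]
top ridge_stand 0.76 146 202 [0.603 0.287 0.016]
top slot_tray 0.96 415 287 [ 0.415 -0.331  0.013]
top tape_roll 0.93 269 270 [0.452 0.    0.   ]
top tin 0.78 257 182 [0.638 0.028 0.076]
top sanding_block 0.77 212 164 [0.692 0.135 0.028]
side saddle_small 0.77 284 132 [ 0.584 -0.307  0.035]
side saddle_medium 0.9 354 327 [0.409 0.341 0.046]
side saddle_large 0.95 305 169 [ 0.519 -0.13   0.053]
side angle 0.78 313 256 [0.495 0.141 0.023]
side ridge_stand 0.86 267 315 [0.596 0.305 0.02 ]
side slot_tray 0.98 344 136 [ 0.402 -0.325  0.011]
side tape_roll 0.86 338 218 [ 0.429 -0.006 -0.003]
side tin 0.58 261 212 [0.626 0.05  0.074]
side sanding_block 0.65 227 254 [0.702 0.146 0.026]
side sanding_block 0.56 264 316 [0.603 0.306 0.017]
[0.15656317 0.55330466 0.25632992] 1.0 0.025
```

View pics/top0.png

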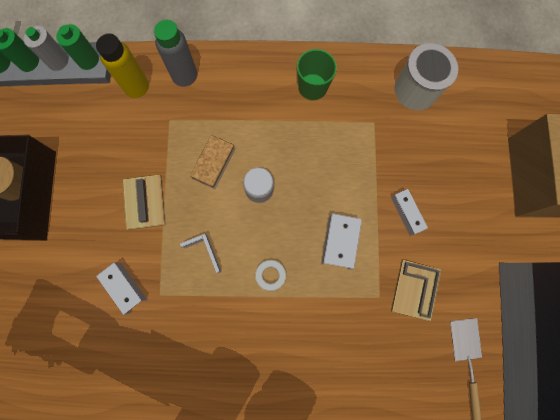

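Run:
```python
from h import *
W=np.load('top0.npy')
def rect(n,c,rad,z0,z1):
    P=W.reshape(-1,3); k=(np.hypot(P[:,0]-c[0],P[:,1]-c[1])<rad)&(P[:,2]>z0)&(P[:,2]<z1)
    Q=P[k]; (x,y),(w,h),a=cv2.minAreaRect((Q[:,:2]*1000).astype(np.float32))
    if w<h: w,h,a=h,w,a-90
    print(n,len(Q),'c',round(x,1),round(y,1),'size',round(w,1),round(h,1),'ang',round(a,1),'z',np.round(np.median(Q[:,2]),4))
rect('small',(.583,-.32),.075,.028,.045)
rect('med',(.406,.325),.085,.038,.052)
rect('large',(.521,-.156),.085,.046,.062)
rect('angle',(.503,.132),.08,.030,.048)
rect('stand',(.603,.287),.1,.006,.04)
rect('ridge',(.603,.287),.1,.024,.036)
rect('tray',(.415,-.331),.095,.006,.03)
rect('ribs',(.415,-.331),.095,.0165,.03)
```

```text
small 682 c 586.0 -319.4 size 98.9 36.5 ang 24.4 z 0.0355
med 1109 c 405.9 329.2 size 107.1 51.9 ang 39.9 z 0.0453
large 1497 c 514.2 -158.5 size 109.9 66.5 ang -10.5 z 0.0555
angle 262 c 477.7 153.7 size 91.2 59.9 ang 23.6 z 0.039
stand 1875 c 605.9 296.0 size 121.8 91.6 ang 7.7 z 0.0101
ridge 362 c 605.6 296.5 size 100.4 20.6 ang 9.0 z 0.0291
tray 2066 c 424.1 -338.5 size 152.0 93.5 ang -13.9 z 0.0102
ribs 379 c 408.7 -334.9 size 111.6 79.6 ang -13.1 z 0.0192
```

The top view shows small (411,212), medium (120,288), large (341,240), angle with its corner at (206,236), stand ridge (143,202) and tray (415,290). The measured sizes match the given ones. Next I'll fit the angle and tray more tightly and write a move planner.

```bash
cat >> h.py <<'E'
def plan(x,y,z,yaw):
    """tool down, tool y axis across object with this yaw(deg). Prints total rotation about tool z, then slide in the turned tool frame"""
    s=sense(); R=Ro.from_quat(s['tcp_rot']); p=np.array(s['position'])
    best=None
    for k in (0,180,):
        a=np.radians(yaw+k); X=np.array([np.cos(a),np.sin(a),0]); Z=np.array([0,0,-1.]); T=Ro.from_matrix(np.c_[X,np.cross(Z,X),Z])
        rv=(R.inv()*T).as_rotvec()
        print('alt',k,'rotvec',np.round(rv,4),'deg',round(np.degrees(np.linalg.norm(rv)),1),'q6',round(s['q'][5],2),'slide after',np.round(T.inv().apply(np.array([x,y,z])-p),4))
def top(W,c,rad,z0,z1):
    P=W.reshape(-1,3); return P[(np.hypot(P[:,0]-c[0],P[:,1]-c[1])<rad)&(P[:,2]>z0)&(P[:,2]<z1)]
def rect(W,c,rad,z0,z1):
    Q=top(W,c,rad,z0,z1); (x,y),(w,h),a=cv2.minAreaRect((Q[:,:2]*1000).astype(np.float32))
    if w<h: w,h,a=h,w,a-90
    print(len(Q),'c',round(x,1),round(y,1),'size',round(w,1),round(h,1),'ang',round(a,1),'med',np.round(np.median(Q,0),4))
E
python3 - <<'E'
from h import *
plan(.606,.296,.28,8.5)
W=np.load('side0.npy')
rect(W,(.606,.296),.09,.024,.036)
rect(W,(.409,-.335),.08,.0165,.03)
rect(W,(.586,-.319),.07,.03,.042)
E
```

```text
alt 0 rotvec [ 1.0000e-04 -1.0000e-04  2.7175e+00] deg 155.7 q6 -0.21 slide after [ 0.4065  0.3209 -0.0237]
alt 180 rotvec [ 1.000e-04  0.000e+00 -4.241e-01] deg 24.3 q6 -0.21 slide after [-0.4065 -0.3209 -0.0237]
373 c 603.5 298.6 size 100.0 21.6 ang 7.6 med [0.6046 0.2993 0.0289]
142 c 404.6 -334.3 size 113.0 83.1 ang -11.4 med [ 0.4178 -0.3493  0.0188]
266 c 582.9 -316.6 size 102.8 41.0 ang 24.4 med [ 0.5828 -0.3157  0.0343]
```

Call:
{"method": "apply_moves", "body": {
  "moves": [
    {"slide": [0,0,0],"rot": [0,0,-0.141]},
    {"slide": [0,0,0],"rot": [0,0,-0.141]},
    {"slide": [0,0,0],"rot": [0,0,-0.142]},
    {"slide": [-0.045,-0.0357,-0.0027]},
    {"slide": [-0.045,-0.0357,-0.0027]},
    {"slide": [-0.045,-0.0357,-0.0027]},
    {"slide": [-0.045,-0.0357,-0.0027]},
    {"slide": [-0.045,-0.0357,-0.0027]},
    {"slide": [-0.045,-0.0357,-0.0027]},
    {"slide": [-0.045,-0.0357,-0.0027]},
    {"slide": [-0.045,-0.0357,-0.0027]},
    {"slide": [-0.045,-0.0357,-0.0027]}
  ],
  "hand": 0.0854
}}

```text
invalid input at $.moves[3]: expected keys slide, rot
```

Run:
```python
from h import *
im,W=cloud('wrist'); cv2.imwrite('pics/w1.png',im)
print(np.round(sense()['position'],4),sense()['q'])
rect(W,(.606,.296),.09,.024,.036)
rect(W,(.606,.296),.09,.005,.04)
plan(.586,-.319,.2,24.4)
```

```text
[0.1566 0.5533 0.2563] [ 1.08869398e+00  1.80785218e-01  1.60699696e+00  5.78470071e-06
  1.35381698e+00 -2.06259674e-01]
0 c 0.0 0.0 size 0.0 0.0 ang 0.0 med [nan nan nan]
0 c 0.0 0.0 size 0.0 0.0 ang 0.0 med [nan nan nan]
alt 0 rotvec [-0.      0.      2.4399] deg 139.8 q6 -0.21 slide after [0.0307 0.9718 0.0563]
alt 180 rotvec [-0.     -0.     -0.7017] deg 40.2 q6 -0.21 slide after [-0.0307 -0.9718  0.0563]
  return _methods._mean(a, axis=axis, dtype=dtype,
  ret = um.true_divide(
```

View pics/w1.png

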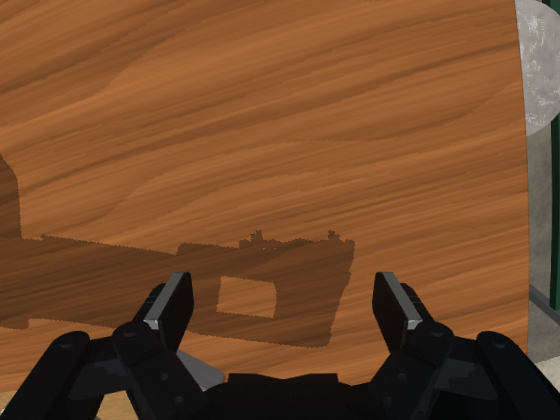

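The picture shows only bare table, with the fingers at (170,300) and (395,300). The call was refused because each row needs both keys, so I'll resend it.

Call:
{"method": "apply_moves", "body": {
  "moves": [
    {"slide": [0,0,0],"rot": [0,0,-0.141]},
    {"slide": [0,0,0],"rot": [0,0,-0.141]},
    {"slide": [0,0,0],"rot": [0,0,-0.142]},
    {"slide": [-0.045,-0.0357,-0.0027],"rot": [0,0,0]},
    {"slide": [-0.045,-0.0357,-0.0027],"rot": [0,0,0]},
    {"slide": [-0.045,-0.0357,-0.0027],"rot": [0,0,0]},
    {"slide": [-0.045,-0.0357,-0.0027],"rot": [0,0,0]},
    {"slide": [-0.045,-0.0357,-0.0027],"rot": [0,0,0]},
    {"slide": [-0.045,-0.0357,-0.0027],"rot": [0,0,0]},
    {"slide": [-0.045,-0.0357,-0.0027],"rot": [0,0,0]},
    {"slide": [-0.045,-0.0357,-0.0027],"rot": [0,0,0]},
    {"slide": [-0.045,-0.0357,-0.0027],"rot": [0,0,0]}
  ],
  "hand": 0.0854
}}

```text
t: 2.55
position: [0.6061, 0.2942, 0.2807]
tcp_rot: [-0.074, 0.997, 0.0, 0.0]
contact_force: [0.4, 0.4, -0.3]
finger_gap: 0.999
grip_force: 0.0
```

Run:
```python
from h import *
im,W=cloud('wrist'); cv2.imwrite('pics/w2.png',im)
print(np.round(sense()['position'],4),sense()['q'])
rect(W,(.606,.296),.09,.024,.036)
rect(W,(.606,.296),.09,.005,.04)
plan(.586,-.319,.2,24.4)
```

```text
[0.6118 0.2892 0.2806] [ 0.26800145  0.38495788  1.30301244 -0.00331583  1.45018588 -1.445509  ]
1295 c 611.1 291.7 size 99.1 17.7 ang 8.0 med [0.6074 0.2911 0.0304]
7028 c 612.0 291.7 size 120.9 90.6 ang 8.0 med [0.607  0.2906 0.0107]
alt 0 rotvec [0.0049 0.0048 2.8588] deg 163.8 q6 -1.45 slide after [-0.2747  0.5432  0.0806]
alt 180 rotvec [-0.0034  0.0034 -0.2828] deg 16.2 q6 -1.45 slide after [ 0.2747 -0.5432  0.0806]
```

View pics/w2.png

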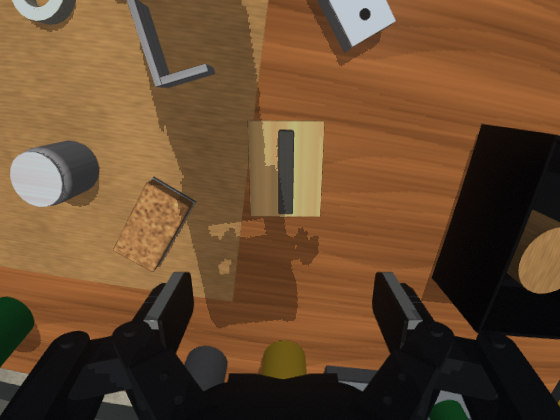

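The ridge is centred at about (286,171). The arm was still settling, so I'll repeat the measurement.

Run:
```python
from h import *
im,W=cloud('wrist')
im,W=cloud('wrist'); 
print(np.round(sense()['position'],4))
rect(W,(.606,.296),.09,.024,.036)
rect(W,(.606,.296),.09,.005,.04)
rect(W,(.478,.153),.08,.033,.044)
plan(.586,-.319,.2,24.4)
```

```text
[0.6067 0.293  0.2799]
1286 c 601.9 299.1 size 99.0 17.6 ang 9.0 med [0.5977 0.2989 0.0304]
7032 c 603.0 299.6 size 119.1 90.4 ang 8.3 med [0.5979 0.2983 0.0106]
1281 c 475.3 157.7 size 86.6 60.9 ang 23.0 med [0.501  0.1433 0.0401]
alt 0 rotvec [-6.0000e-04  4.0000e-04  2.8598e+00] deg 163.9 q6 -1.44 slide after [-0.2717  0.5488  0.0799]
alt 180 rotvec [-0.0003 -0.0004 -0.2818] deg 16.1 q6 -1.44 slide after [ 0.2717 -0.5488  0.0799]
```

Call:
{"method": "apply_moves", "body": {
  "moves": [
    {"slide": [0,0,0],"rot": [0,0,-0.141]},
    {"slide": [0,0,0],"rot": [0,0,-0.141]},
    {"slide": [0.0272,-0.0549,0.004],"rot": [0,0,0]},
    {"slide": [0.0272,-0.0549,0.004],"rot": [0,0,0]},
    {"slide": [0.0272,-0.0549,0.004],"rot": [0,0,0]},
    {"slide": [0.0272,-0.0549,0.004],"rot": [0,0,0]},
    {"slide": [0.0272,-0.0549,0.004],"rot": [0,0,0]},
    {"slide": [0.0272,-0.0549,0.004],"rot": [0,0,0]},
    {"slide": [0.0272,-0.0549,0.004],"rot": [0,0,0]},
    {"slide": [0.0272,-0.0549,0.004],"rot": [0,0,0]},
    {"slide": [0.0272,-0.0549,0.004],"rot": [0,0,0]},
    {"slide": [0.0272,-0.0549,0.004],"rot": [0,0,0]}
  ]
}}

```text
t: 4.2
position: [0.5863, -0.3174, 0.2407]
tcp_rot: [-0.214, 0.977, 0.0, 0.0]
contact_force: [2.1, 0.3, 0.6]
finger_gap: 1.0
grip_force: 0.0
```

Call:
{"method": "apply_moves", "body": {
  "moves": [
    {"slide": [0,0,0],"rot": [0,0,0]},
    {"slide": [0,0,0],"rot": [0,0,0]},
    {"slide": [0,0,0],"rot": [0,0,0]}
  ]
}}

```text
t: 4.58
position: [0.5868, -0.315, 0.2409]
tcp_rot: [-0.215, 0.977, 0.0, 0.0]
contact_force: [0.7, 0.6, 0.1]
finger_gap: 0.999
grip_force: 0.0
```

Run:
```python
from h import *
im,W=cloud('wrist')
rect(W,(.585,-.319),.075,.030,.042)
rect(W,(.515,-.158),.085,.05,.062)
rect(W,(.409,-.335),.08,.016,.03)
plan(.585,-.319,.032,24.4)
```

```text
3090 c 584.8 -320.4 size 99.6 34.1 ang 24.9 med [ 0.5818 -0.3214  0.0368]
6941 c 514.2 -159.0 size 110.9 68.3 ang -10.0 med [ 0.5117 -0.1619  0.0567]
1314 c 437.0 -341.8 size 80.5 51.9 ang 76.0 med [ 0.4453 -0.3476  0.0205]
alt 0 rotvec [-5.0000e-04 -1.0000e-04 -3.1349e+00] deg 179.6 q6 -2.67 slide after [-0.0033  0.0028  0.209 ]
alt 180 rotvec [-0.0001  0.0003  0.0067] deg 0.4 q6 -2.67 slide after [ 0.0033 -0.0028  0.209 ]
```

Call:
{"method": "apply_moves", "body": {
  "moves": [
    {"slide": [0.0033,-0.0035,0.03],"rot": [0,0,0.006]},
    {"slide": [0,0,0.05],"rot": [0,0,0]},
    {"slide": [0,0,0.05],"rot": [0,0,0]},
    {"slide": [0,0,0.04],"rot": [0,0,0]},
    {"slide": [0,0,0.025],"rot": [0,0,0]},
    {"slide": [0,0,0.0135],"rot": [0,0,0]},
    {"slide": [0,0,0],"rot": [0,0,0]},
    {"slide": [0,0,0],"rot": [0,0,0]}
  ]
}}

```text
t: 5.62
position: [0.5858, -0.322, 0.0338]
tcp_rot: [-0.211, 0.978, -0.001, 0.001]
contact_force: [0.6, 0.4, 0.4]
finger_gap: 0.996
grip_force: 0.0
```

Call:
{"method": "apply_moves", "body": {
  "moves": [
    {"slide": [0,0,0],"rot": [0,0,0]},
    {"slide": [0,0,0],"rot": [0,0,0]},
    {"slide": [0,0,0],"rot": [0,0,0]},
    {"slide": [0,0,0],"rot": [0,0,0]},
    {"slide": [0,0,0],"rot": [0,0,0]},
    {"slide": [0,0,0],"rot": [0,0,0]},
    {"slide": [0,0,0],"rot": [0,0,0]},
    {"slide": [0,0,0],"rot": [0,0,0]}
  ],
  "hand": 0.02,
  "grip_force": 30
}}

```text
t: 6.62
position: [0.5851, -0.3219, 0.0326]
tcp_rot: [-0.21, 0.978, -0.0, 0.0]
contact_force: [-0.8, 0.2, 5.0]
finger_gap: 0.391
grip_force: 31.0
```

Call:
{"method": "apply_moves", "body": {
  "moves": [
    {"slide": [0,0,-0.03],"rot": [0,0,0]},
    {"slide": [0,0,-0.05],"rot": [0,0,0]},
    {"slide": [0,0,-0.06],"rot": [0,0,0]},
    {"slide": [0,0,-0.04],"rot": [0,0,0]}
  ]
}}

```text
t: 7.12
position: [0.5852, -0.322, 0.2147]
tcp_rot: [-0.211, 0.978, -0.001, 0.001]
contact_force: [0.5, -0.7, -1.3]
finger_gap: 0.394
grip_force: 30.3
```

Run:
```python
from h import *
print(sense()['finger_gap'])
plan(.6035,.298,.2,8.5)
```

```text
0.39415848774790013
alt 0 rotvec [-1.9000e-03 -2.8000e-03 -2.8657e+00] deg 164.2 q6 -2.68 slide after [ 0.1097 -0.6105  0.0147]
alt 180 rotvec [-0.0019  0.0013  0.2758] deg 15.8 q6 -2.68 slide after [-0.1097  0.6105  0.0147]
```

Call:
{"method": "apply_moves", "body": {
  "moves": [
    {"slide": [0,0,0],"rot": [0,0,0.138]},
    {"slide": [0,0,0],"rot": [0,0,0.138]},
    {"slide": [-0.01,0.055,0],"rot": [0,0,0]},
    {"slide": [-0.01,0.06,0],"rot": [0,0,0]},
    {"slide": [-0.01,0.06,0],"rot": [0,0,0]},
    {"slide": [-0.01,0.06,0],"rot": [0,0,0]},
    {"slide": [-0.01,0.06,0],"rot": [0,0,0]},
    {"slide": [-0.01,0.06,0],"rot": [0,0,0]},
    {"slide": [-0.01,0.06,0],"rot": [0,0,0]},
    {"slide": [-0.01,0.06,0],"rot": [0,0,0]},
    {"slide": [-0.01,0.06,0],"rot": [0,0,0]},
    {"slide": [-0.0197,0.0555,0],"rot": [0,0,0]}
  ]
}}

```text
t: 8.62
position: [0.6052, 0.2807, 0.2114]
tcp_rot: [-0.074, 0.997, -0.0, -0.001]
contact_force: [1.8, -0.7, -1.0]
finger_gap: 0.393
grip_force: 30.4
```

Call:
{"method": "apply_moves", "body": {
  "moves": [
    {"slide": [0,0.02,0.015],"rot": [0,0,0]},
    {"slide": [0,0,0],"rot": [0,0,0]},
    {"slide": [0,0,0],"rot": [0,0,0]},
    {"slide": [0,0,0],"rot": [0,0,0]}
  ]
}}

```text
t: 9.12
position: [0.6037, 0.2968, 0.1975]
tcp_rot: [-0.073, 0.997, -0.0, 0.0]
contact_force: [-0.0, -0.1, -0.1]
finger_gap: 0.392
grip_force: 30.5
```

Run:
```python
from h import *
im,W=cloud('wrist'); cv2.imwrite('pics/w3.png',im)
rect(W,(.604,.298),.09,.024,.036)
rect(W,(.604,.298),.09,.005,.036)
plan(.6035,.298,.085,8.5)
```

```text
1079 c 580.3 294.1 size 49.9 17.5 ang 8.1 med [0.579  0.2938 0.0307]
5946 c 602.8 297.0 size 115.7 90.4 ang 8.2 med [0.5736 0.2931 0.011 ]
alt 0 rotvec [1.2000e-03 2.0000e-04 3.1395e+00] deg 179.9 q6 -1.44 slide after [-1.000e-04 -1.100e-03  1.127e-01]
alt 180 rotvec [-0.0002  0.0008 -0.0021] deg 0.1 q6 -1.44 slide after [1.000e-04 1.100e-03 1.127e-01]
```

View pics/w3.png

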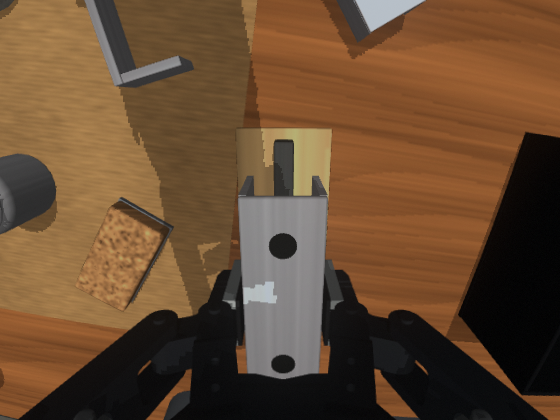

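The saddle is held along the ridge. The ridge's near end is at (284,142) and its measured line agrees within 1 mm, so I'll lower.

Call:
{"method": "apply_moves", "body": {
  "moves": [
    {"slide": [0,0.001,0.05],"rot": [0,0,-0.002]},
    {"slide": [0,0,0.04],"rot": [0,0,0]},
    {"slide": [0,0,0.025],"rot": [0,0,0]},
    {"slide": [0,0,0.01],"rot": [0,0,0]},
    {"slide": [0,0,0.01],"rot": [0,0,0]},
    {"slide": [0,0,0.007],"rot": [0,0,0]},
    {"slide": [0,0,0.007],"rot": [0,0,0]},
    {"slide": [0,0,0],"rot": [0,0,0]},
    {"slide": [0,0,0],"rot": [0,0,0]},
    {"slide": [0,0,0],"rot": [0,0,0]}
  ]
}}

```text
t: 10.42
position: [0.6033, 0.2995, 0.0486]
tcp_rot: [-0.075, 0.997, 0.0, 0.0]
contact_force: [0.2, 0.1, -0.2]
finger_gap: 0.393
grip_force: 30.5
```

Call:
{"method": "apply_moves", "body": {
  "moves": [
    {"slide": [0,-0.001,0.003],"rot": [0,0,0]},
    {"slide": [0,0,0.003],"rot": [0,0,0]},
    {"slide": [0,0,0],"rot": [0,0,0]},
    {"slide": [0,0,0],"rot": [0,0,0]}
  ]
}}

```text
t: 10.92
position: [0.6034, 0.2983, 0.0427]
tcp_rot: [-0.075, 0.997, -0.0, 0.0]
contact_force: [-2.7, -1.5, 5.4]
finger_gap: 0.39
grip_force: 31.1
```

Call:
{"method": "apply_moves", "body": {
  "moves": [
    {"slide": [0,0,0],"rot": [0,0,0]},
    {"slide": [0,0,0],"rot": [0,0,0]},
    {"slide": [0,0,0],"rot": [0,0,0]},
    {"slide": [0,0,0],"rot": [0,0,0]},
    {"slide": [0,0,-0.02],"rot": [0,0,0]},
    {"slide": [0,0,-0.05],"rot": [0,0,0]},
    {"slide": [0,0,-0.06],"rot": [0,0,0]},
    {"slide": [0,0,-0.06],"rot": [0,0,0]},
    {"slide": [0,0,0],"rot": [0,0,0]},
    {"slide": [0,0,0],"rot": [0,0,0]},
    {"slide": [0,0,0],"rot": [0,0,0]}
  ],
  "hand": 0.0854
}}

```text
t: 12.3
position: [0.6022, 0.298, 0.2306]
tcp_rot: [-0.075, 0.997, -0.0, -0.001]
contact_force: [1.0, -0.5, -0.3]
finger_gap: 1.0
grip_force: 0.0
```

Run:
```python
from h import *
im,W=cloud('wrist'); cv2.imwrite('pics/w4.png',im)
rect(W,(.604,.298),.09,.04,.052)
rect(W,(.604,.298),.09,.005,.055)
rect(W,(.406,.329),.09,.04,.052)
plan(.406,.329,.2,39.9)
```

```text
3400 c 604.0 298.2 size 99.3 34.0 ang 8.8 med [0.6002 0.2978 0.0465]
9062 c 605.0 297.3 size 120.5 90.4 ang 8.3 med [0.597 0.296 0.011]
1937 c 430.4 350.4 size 50.8 39.7 ang -51.4 med [0.4366 0.3481 0.0463]
alt 0 rotvec [-4.2000e-03 -6.0000e-04  2.5953e+00] deg 148.7 q6 -1.44 slide after [-0.1307 -0.1496  0.0303]
alt 180 rotvec [ 4.000e-04 -3.200e-03 -5.462e-01] deg 31.3 q6 -1.44 slide after [0.1307 0.1496 0.0303]
```

View pics/w4.png

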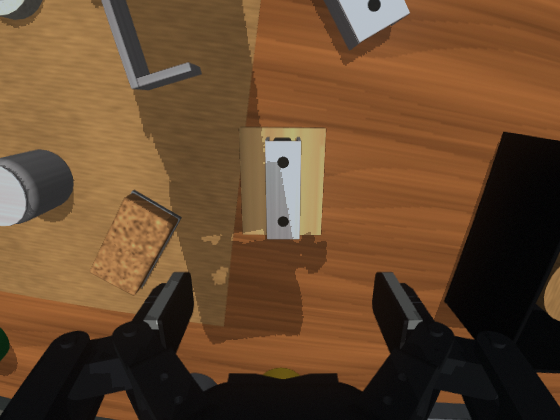

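The small saddle is seated and centred at (283,190), with its top at 46 mm as expected. Next is the medium saddle.

Call:
{"method": "apply_moves", "body": {
  "moves": [
    {"slide": [0,0,0],"rot": [0,0,-0.137]},
    {"slide": [0,0,0],"rot": [0,0,-0.137]},
    {"slide": [0,0,0],"rot": [0,0,-0.136]},
    {"slide": [0,0,0],"rot": [0,0,-0.136]},
    {"slide": [0.033,0.0374,0],"rot": [0,0,0]},
    {"slide": [0.033,0.0374,0],"rot": [0,0,0]},
    {"slide": [0.033,0.0374,0],"rot": [0,0,0]},
    {"slide": [0.033,0.0374,0],"rot": [0,0,0]},
    {"slide": [0,0,0],"rot": [0,0,0]},
    {"slide": [0,0,0],"rot": [0,0,0]},
    {"slide": [0,0,0],"rot": [0,0,0]}
  ]
}}

```text
t: 13.72
position: [0.4069, 0.3282, 0.2318]
tcp_rot: [-0.341, 0.94, -0.0, -0.0]
contact_force: [0.1, 0.2, -1.2]
finger_gap: 0.998
grip_force: 0.0
```

Run:
```python
from h import *
im,W=cloud('wrist')
rect(W,(.406,.329),.085,.04,.052)
plan(.406,.329,.038,40)
```

```text
5292 c 404.4 329.5 size 105.1 50.2 ang 39.1 med [0.401  0.3271 0.0467]
alt 0 rotvec [-5.0000e-04  0.0000e+00  3.1385e+00] deg 179.8 q6 -1.81 slide after [-0.0002 -0.0012  0.1938]
alt 180 rotvec [-0.     -0.0003 -0.003 ] deg 0.2 q6 -1.81 slide after [0.0002 0.0012 0.1938]
```

Call:
{"method": "apply_moves", "body": {
  "moves": [
    {"slide": [0.001,0.0025,0.04],"rot": [0,0,0.008]},
    {"slide": [0,0,0.05],"rot": [0,0,0]},
    {"slide": [0,0,0.05],"rot": [0,0,0]},
    {"slide": [0,0,0.03],"rot": [0,0,0]},
    {"slide": [0,0,0.015],"rot": [0,0,0]},
    {"slide": [0,0,0.009],"rot": [0,0,0]},
    {"slide": [0,0,0],"rot": [0,0,0]},
    {"slide": [0,0,0],"rot": [0,0,0]},
    {"slide": [0,0,0],"rot": [0,0,0]}
  ]
}}

```text
t: 14.9
position: [0.4042, 0.3301, 0.0391]
tcp_rot: [-0.337, 0.941, 0.0, 0.001]
contact_force: [-0.1, -0.2, -0.2]
finger_gap: 1.006
grip_force: 0.0
```

Call:
{"method": "apply_moves", "body": {
  "moves": [
    {"slide": [0,0,0],"rot": [0,0,0]},
    {"slide": [0,0,0],"rot": [0,0,0]},
    {"slide": [0,0,0],"rot": [0,0,0]},
    {"slide": [0,0,0],"rot": [0,0,0]},
    {"slide": [0,0,0],"rot": [0,0,0]},
    {"slide": [0,0,0],"rot": [0,0,0]}
  ],
  "hand": 0.03,
  "grip_force": 30
}}

```text
t: 15.65
position: [0.4038, 0.3299, 0.0385]
tcp_rot: [-0.337, 0.941, 0.0, 0.0]
contact_force: [-1.1, -0.2, 5.7]
finger_gap: 0.582
grip_force: 31.8
```

Call:
{"method": "apply_moves", "body": {
  "moves": [
    {"slide": [0,0,-0.03],"rot": [0,0,0]},
    {"slide": [0,0,-0.05],"rot": [0,0,0]},
    {"slide": [0,0,-0.05],"rot": [0,0,0]},
    {"slide": [0,0,-0.03],"rot": [0,0,0]}
  ]
}}

```text
t: 16.15
position: [0.4041, 0.33, 0.2004]
tcp_rot: [-0.337, 0.941, 0.0, 0.001]
contact_force: [1.5, -0.7, -1.8]
finger_gap: 0.582
grip_force: 31.7
```

Run:
```python
from h import *
plan(.6043,.298,.2,8.5)
```

```text
alt 0 rotvec [-3.5000e-03  1.0000e-04 -2.6017e+00] deg 149.1 q6 -1.8 slide after [0.1933 0.0613 0.0004]
alt 180 rotvec [1.000e-04 2.600e-03 5.399e-01] deg 30.9 q6 -1.8 slide after [-0.1933 -0.0613  0.0004]
```

Call:
{"method": "apply_moves", "body": {
  "moves": [
    {"slide": [0,0,0],"rot": [0,0,0.135]},
    {"slide": [0,0,0],"rot": [0,0,0.135]},
    {"slide": [0,0,0],"rot": [0,0,0.135]},
    {"slide": [0,0,0],"rot": [0,0,0.135]},
    {"slide": [-0.048,-0.0153,0],"rot": [0,0,0]},
    {"slide": [-0.048,-0.0153,0],"rot": [0,0,0]},
    {"slide": [-0.048,-0.0153,0],"rot": [0,0,0]},
    {"slide": [-0.049,-0.0153,0],"rot": [0,0,0]},
    {"slide": [0,0,0],"rot": [0,0,0]},
    {"slide": [0,0,0],"rot": [0,0,0]},
    {"slide": [0,0,0],"rot": [0,0,0]}
  ]
}}

```text
t: 17.52
position: [0.6021, 0.2982, 0.1979]
tcp_rot: [-0.075, 0.997, -0.0, -0.0]
contact_force: [-0.3, -0.6, -1.3]
finger_gap: 0.578
grip_force: 31.6
```

Run:
```python
from h import *
im,W=cloud('wrist')
rect(W,(.604,.298),.07,.043,.05)
plan(.6043,.298,.0485,8.5)
```

```text
1868 c 575.1 293.8 size 40.5 34.0 ang 8.9 med [0.5744 0.2938 0.047 ]
alt 0 rotvec [ 6.0000e-04  1.0000e-04 -3.1406e+00] deg 179.9 q6 -1.44 slide after [0.002  0.0006 0.1497]
alt 180 rotvec [ 0.0001 -0.0004  0.001 ] deg 0.1 q6 -1.44 slide after [-0.002  -0.0006  0.1497]
```

Call:
{"method": "apply_moves", "body": {
  "moves": [
    {"slide": [-0.002,-0.0005,0.045],"rot": [0,0,0]},
    {"slide": [0,0,0.035],"rot": [0,0,0]},
    {"slide": [0,0,0.02],"rot": [0,0,0]},
    {"slide": [0,0,0.01],"rot": [0,0,0]},
    {"slide": [0,0,0.01],"rot": [0,0,0]},
    {"slide": [0,0,0.01],"rot": [0,0,0]},
    {"slide": [0,0,0.008],"rot": [0,0,0]},
    {"slide": [0,0,0.006],"rot": [0,0,0]},
    {"slide": [0,0,0],"rot": [0,0,0]},
    {"slide": [0,0,0],"rot": [0,0,0]},
    {"slide": [0,0,0],"rot": [0,0,0]}
  ]
}}

```text
t: 18.95
position: [0.6058, 0.2976, 0.0546]
tcp_rot: [-0.074, 0.997, 0.0, 0.0]
contact_force: [0.2, 0.4, -1.7]
finger_gap: 0.58
grip_force: 31.7
```

Call:
{"method": "apply_moves", "body": {
  "moves": [
    {"slide": [0.001,0.0005,0.003],"rot": [0,0,0]},
    {"slide": [0,0,0.003],"rot": [0,0,0]},
    {"slide": [0,0,0],"rot": [0,0,0]},
    {"slide": [0,0,0],"rot": [0,0,0]}
  ]
}}

```text
t: 19.45
position: [0.6046, 0.298, 0.0485]
tcp_rot: [-0.074, 0.997, 0.0, 0.0]
contact_force: [-2.2, 0.2, 4.7]
finger_gap: 0.577
grip_force: 32.2
```

Call:
{"method": "apply_moves", "body": {
  "moves": [
    {"slide": [0,0,0],"rot": [0,0,0]},
    {"slide": [0,0,0],"rot": [0,0,0]},
    {"slide": [0,0,0],"rot": [0,0,0]},
    {"slide": [0,0,0],"rot": [0,0,0]},
    {"slide": [0,0,-0.02],"rot": [0,0,0]},
    {"slide": [0,0,-0.05],"rot": [0,0,0]},
    {"slide": [0,0,-0.06],"rot": [0,0,0]},
    {"slide": [0,0,-0.06],"rot": [0,0,0]},
    {"slide": [0,0,0],"rot": [0,0,0]},
    {"slide": [0,0,0],"rot": [0,0,0]},
    {"slide": [0,0,0],"rot": [0,0,0]}
  ],
  "hand": 0.0854
}}

```text
t: 20.82
position: [0.6035, 0.2976, 0.2365]
tcp_rot: [-0.074, 0.997, -0.0, -0.001]
contact_force: [-0.2, 0.5, -0.5]
finger_gap: 1.002
grip_force: 0.0
```

Run:
```python
from h import *
im,W=cloud('wrist'); cv2.imwrite('pics/w5.png',im)
rect(W,(.604,.298),.09,.05,.062)
plan(.514,-.159,.2,-10.3)
```

```text
5414 c 605.3 297.9 size 105.2 50.2 ang 8.2 med [0.6011 0.2974 0.0564]
alt 0 rotvec [ 4.5000e-03 -1.3000e-03 -2.8136e+00] deg 161.2 q6 -1.44 slide after [-0.0064  0.4652  0.0363]
alt 180 rotvec [-0.0009 -0.0031  0.3279] deg 18.8 q6 -1.44 slide after [ 0.0064 -0.4652  0.0363]
```

View pics/w5.png

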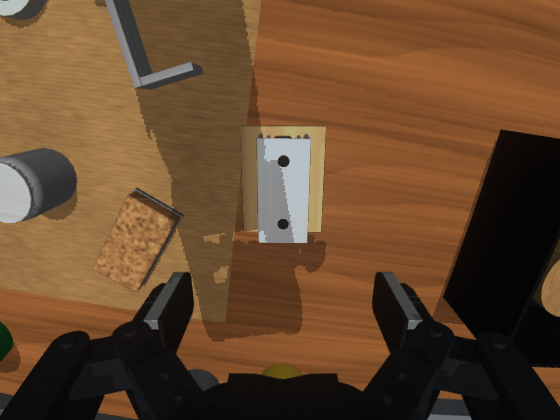

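The medium saddle is seated over the small one, centred at (283,191) with its top at 56 mm. Next is the large saddle.

Call:
{"method": "apply_moves", "body": {
  "moves": [
    {"slide": [0,0,0],"rot": [0,0,0.164]},
    {"slide": [0,0,0],"rot": [0,0,0.164]},
    {"slide": [0.001,-0.058,0],"rot": [0,0,0]},
    {"slide": [0.001,-0.058,0],"rot": [0,0,0]},
    {"slide": [0.001,-0.058,0],"rot": [0,0,0]},
    {"slide": [0.001,-0.058,0],"rot": [0,0,0]},
    {"slide": [0.001,-0.058,0],"rot": [0,0,0]},
    {"slide": [0.001,-0.058,0],"rot": [0,0,0]},
    {"slide": [0.001,-0.058,0],"rot": [0,0,0]},
    {"slide": [0,-0.058,0],"rot": [0,0,0]},
    {"slide": [0,0,0],"rot": [0,0,0]},
    {"slide": [0,0,0],"rot": [0,0,0]}
  ]
}}

```text
t: 22.38
position: [0.5141, -0.157, 0.2371]
tcp_rot: [0.09, 0.996, 0.001, -0.001]
contact_force: [0.4, 0.3, 0.9]
finger_gap: 1.001
grip_force: 0.0
```

Call:
{"method": "apply_moves", "body": {
  "moves": [
    {"slide": [0,0,0],"rot": [0,0,0]},
    {"slide": [0,0,0],"rot": [0,0,0]}
  ]
}}

```text
t: 22.62
position: [0.5148, -0.156, 0.2379]
tcp_rot: [0.089, 0.996, 0.0, -0.0]
contact_force: [-0.4, 0.4, 0.5]
finger_gap: 1.002
grip_force: 0.0
```

Run:
```python
from h import *
im,W=cloud('wrist')
rect(W,(.514,-.159),.085,.05,.062)
plan(.514,-.159,.045,-10.3)
```

```text
7479 c 513.9 -158.8 size 109.7 66.3 ang -10.2 med [ 0.5093 -0.1581  0.0567]
alt 0 rotvec [ 3.0000e-04  2.0000e-04 -3.1396e+00] deg 179.9 q6 -1.91 slide after [-0.0003  0.0029  0.193 ]
alt 180 rotvec [ 0.0001 -0.0002  0.002 ] deg 0.1 q6 -1.91 slide after [ 0.0003 -0.0029  0.193 ]
```

Call:
{"method": "apply_moves", "body": {
  "moves": [
    {"slide": [0,-0.0025,0.04],"rot": [0,0,0]},
    {"slide": [0,0,0.05],"rot": [0,0,0]},
    {"slide": [0,0,0.03],"rot": [0,0,0]},
    {"slide": [0,0,0],"rot": [0,0,0]},
    {"slide": [0,0,0.02],"rot": [0,0,0]},
    {"slide": [0,0,0.02],"rot": [0,0,0]},
    {"slide": [0,0,0.02],"rot": [0,0,0]},
    {"slide": [0,0,0.012],"rot": [0,0,0]},
    {"slide": [0,0,0],"rot": [0,0,0]},
    {"slide": [0,0,0],"rot": [0,0,0]}
  ]
}}

```text
t: 23.92
position: [0.515, -0.1602, 0.0472]
tcp_rot: [0.09, 0.996, -0.0, 0.001]
contact_force: [-0.2, -0.9, -0.3]
finger_gap: 1.001
grip_force: 0.0
```

Call:
{"method": "apply_moves", "body": {
  "moves": [
    {"slide": [0,0,0],"rot": [0,0,0]},
    {"slide": [0,0,0],"rot": [0,0,0]},
    {"slide": [0,0,0],"rot": [0,0,0]},
    {"slide": [0,0,0],"rot": [0,0,0]},
    {"slide": [0,0,0],"rot": [0,0,0]},
    {"slide": [0,0,0],"rot": [0,0,0]}
  ],
  "hand": 0.045,
  "grip_force": 35
}}

```text
t: 24.68
position: [0.5149, -0.1602, 0.0472]
tcp_rot: [0.09, 0.996, -0.0, 0.001]
contact_force: [-1.7, 0.7, 5.6]
finger_gap: 0.767
grip_force: 39.7
```

Call:
{"method": "apply_moves", "body": {
  "moves": [
    {"slide": [0,0,-0.03],"rot": [0,0,0]},
    {"slide": [0,0,-0.05],"rot": [0,0,0]},
    {"slide": [0,0,-0.05],"rot": [0,0,0]},
    {"slide": [0,0,-0.05],"rot": [0,0,0]}
  ]
}}

```text
t: 25.18
position: [0.5137, -0.1596, 0.2274]
tcp_rot: [0.09, 0.996, 0.0, -0.0]
contact_force: [1.6, -1.1, -1.8]
finger_gap: 0.761
grip_force: 40.1
```

Run:
```python
from h import *
plan(.6045,.298,.2,8.3)
```

```text
alt 0 rotvec [-8.0000e-04 -4.0000e-04  2.8168e+00] deg 161.4 q6 -1.91 slide after [ 0.156  -0.4397  0.0274]
alt 180 rotvec [ 3.000e-04 -5.000e-04 -3.247e-01] deg 18.6 q6 -1.91 slide after [-0.156   0.4397  0.0274]
```

Call:
{"method": "apply_moves", "body": {
  "moves": [
    {"slide": [0,0,0],"rot": [0,0,-0.162]},
    {"slide": [0,0,0],"rot": [0,0,-0.163]},
    {"slide": [-0.0195,0.055,0],"rot": [0,0,0]},
    {"slide": [-0.0195,0.055,0],"rot": [0,0,0]},
    {"slide": [-0.0195,0.055,0],"rot": [0,0,0]},
    {"slide": [-0.0195,0.055,0],"rot": [0,0,0]},
    {"slide": [-0.0195,0.055,0],"rot": [0,0,0]},
    {"slide": [-0.0195,0.055,0],"rot": [0,0,0]},
    {"slide": [-0.0195,0.055,0],"rot": [0,0,0]},
    {"slide": [-0.0195,0.055,0],"rot": [0,0,0]},
    {"slide": [0,0,0],"rot": [0,0,0]},
    {"slide": [0,0,0],"rot": [0,0,0]}
  ]
}}

```text
t: 26.68
position: [0.6043, 0.2979, 0.2253]
tcp_rot: [-0.073, 0.997, -0.0, -0.001]
contact_force: [0.0, 0.7, -1.8]
finger_gap: 0.765
grip_force: 40.5
```

Call:
{"method": "apply_moves", "body": {
  "moves": [
    {"slide": [0,0,0.01],"rot": [0,0,0]},
    {"slide": [0,0,0],"rot": [0,0,0]},
    {"slide": [0,0,0],"rot": [0,0,0]}
  ]
}}

```text
t: 27.05
position: [0.6049, 0.2972, 0.216]
tcp_rot: [-0.072, 0.997, -0.0, -0.0]
contact_force: [0.5, 0.6, -0.9]
finger_gap: 0.766
grip_force: 40.4
```

Run:
```python
from h import *
im,W=cloud('wrist')
rect(W,(.604,.298),.07,.053,.06)
plan(.6045,.298,.0572,8.3)
```

```text
2461 c 572.3 293.3 size 50.1 37.8 ang -81.7 med [0.5717 0.2933 0.0569]
alt 0 rotvec [ 3.000e-04 -0.000e+00  3.141e+00] deg 180.0 q6 -1.43 slide after [-0.0005 -0.0007  0.1591]
alt 180 rotvec [ 0.      0.0002 -0.0006] deg 0.0 q6 -1.43 slide after [0.0005 0.0007 0.1591]
```

Call:
{"method": "apply_moves", "body": {
  "moves": [
    {"slide": [0,0.0005,0.045],"rot": [0,0,0]},
    {"slide": [0,0,0.035],"rot": [0,0,0]},
    {"slide": [0,0,0.02],"rot": [0,0,0]},
    {"slide": [0,0,0.01],"rot": [0,0,0]},
    {"slide": [0,0,0.01],"rot": [0,0,0]},
    {"slide": [0,0,0.01],"rot": [0,0,0]},
    {"slide": [0,0,0.01],"rot": [0,0,0]},
    {"slide": [0,0,0.008],"rot": [0,0,0]},
    {"slide": [0,0,0.006],"rot": [0,0,0]},
    {"slide": [0,0,0],"rot": [0,0,0]},
    {"slide": [0,0,0],"rot": [0,0,0]},
    {"slide": [0,0,0],"rot": [0,0,0]}
  ]
}}

```text
t: 28.6
position: [0.6051, 0.2987, 0.0626]
tcp_rot: [-0.073, 0.997, 0.0, 0.0]
contact_force: [-0.3, 1.1, -1.2]
finger_gap: 0.771
grip_force: 40.5
```

Call:
{"method": "apply_moves", "body": {
  "moves": [
    {"slide": [0,-0.0005,0.003],"rot": [0,0,0]},
    {"slide": [0,0,0.0025],"rot": [0,0,0]},
    {"slide": [0,0,0],"rot": [0,0,0]},
    {"slide": [0,0,0],"rot": [0,0,0]}
  ]
}}

```text
t: 29.1
position: [0.605, 0.2981, 0.0572]
tcp_rot: [-0.073, 0.997, -0.0, 0.0]
contact_force: [-3.0, -0.7, 5.1]
finger_gap: 0.772
grip_force: 41.2
```

Call:
{"method": "apply_moves", "body": {
  "moves": [
    {"slide": [0,0,0],"rot": [0,0,0]},
    {"slide": [0,0,0],"rot": [0,0,0]},
    {"slide": [0,0,0],"rot": [0,0,0]},
    {"slide": [0,0,0],"rot": [0,0,0]},
    {"slide": [0,0,-0.02],"rot": [0,0,0]},
    {"slide": [0,0,-0.05],"rot": [0,0,0]},
    {"slide": [0,0,-0.06],"rot": [0,0,0]},
    {"slide": [0,0,-0.06],"rot": [0,0,0]},
    {"slide": [0,0,0],"rot": [0,0,0]},
    {"slide": [0,0,0],"rot": [0,0,0]},
    {"slide": [0,0,0],"rot": [0,0,0]}
  ],
  "hand": 0.0854
}}

```text
t: 30.48
position: [0.6039, 0.2978, 0.245]
tcp_rot: [-0.073, 0.997, -0.0, -0.001]
contact_force: [0.1, -0.5, 0.1]
finger_gap: 1.002
grip_force: 0.0
```

Run:
```python
from h import *
im,W=cloud('wrist'); cv2.imwrite('pics/w6.png',im)
rect(W,(.604,.298),.09,.06,.072)
plan(.488,.130,.24,23.3)
```

```text
7542 c 603.7 297.7 size 109.8 66.2 ang 8.3 med [0.5994 0.2973 0.0665]
alt 0 rotvec [-4.6000e-03  1.0000e-04  2.8801e+00] deg 165.0 q6 -1.43 slide after [-0.1729  0.1083  0.0048]
alt 180 rotvec [-0.     -0.0032 -0.2615] deg 15.0 q6 -1.43 slide after [ 0.1729 -0.1083  0.0048]
```

View pics/w6.png

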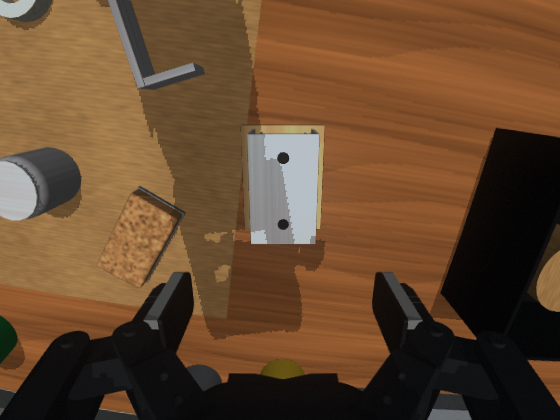

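The large saddle is seated, centred at (284,190) with its top at 66 mm. Next is the angle.

Call:
{"method": "apply_moves", "body": {
  "moves": [
    {"slide": [0,0,0],"rot": [0,0,-0.13]},
    {"slide": [0,0,0],"rot": [0,0,-0.131]},
    {"slide": [0.0432,-0.027,0],"rot": [0,0,0]},
    {"slide": [0.0432,-0.027,0],"rot": [0,0,0]},
    {"slide": [0.0432,-0.027,0],"rot": [0,0,0]},
    {"slide": [0.0432,-0.027,0],"rot": [0,0,0]},
    {"slide": [0,0,0],"rot": [0,0,0]},
    {"slide": [0,0,0],"rot": [0,0,0]},
    {"slide": [0,0,0],"rot": [0,0,0]},
    {"slide": [0,0,0],"rot": [0,0,0]}
  ],
  "hand": 0.05
}}

```text
t: 31.78
position: [0.4891, 0.1313, 0.2464]
tcp_rot: [-0.202, 0.979, 0.0, -0.0]
contact_force: [-0.2, 0.1, -0.1]
finger_gap: 0.584
grip_force: 0.0
```

Run:
```python
from h import *
from scipy.optimize import minimize
im,W=cloud('wrist'); cv2.imwrite('pics/w7.png',im)
Q=top(W,(.478,.154),.08,.035,.045)[:,:2]; print(len(Q))
def cost(p):
    a=p[2]; q=(Q-p[:2])@np.array([[np.cos(a),-np.sin(a)],[np.sin(a),np.cos(a)]])
    f=lambda x0,x1,y0,y1: np.hypot(np.maximum(np.maximum(x0-q[:,0],q[:,0]-x1),0),np.maximum(np.maximum(y0-q[:,1],q[:,1]-y1),0))
    d=np.minimum(f(-.045,.045,-.004,.004),f(.037,.045,-.004,.056))
    return np.mean(np.minimum(d,.01)**2)*1e6
b=min((minimize(cost,[x0,y0,a0],method='Nelder-Mead',options=dict(initial_simplex=np.array([x0,y0,a0])+np.r_[np.zeros((1,3)),np.diag([.01,.01,.1])],xatol=1e-5,fatol=1e-6)) for x0 in(.48,.49) for y0 in (.125,.135) for a0 in (.3,.4)),key=lambda o:o.fun)
print(b.x,np.degrees(b.x[2]),b.fun); rect(W,(.478,.154),.08,.035,.045)
plan(b.x[0],b.x[1],.042,np.degrees(b.x[2]))
```

```text
1072
[0.48539584 0.13060587 0.40268693] 23.07226182174886 3.245646814584437e-05
1072 c 475.2 154.4 size 90.3 59.5 ang 23.3 med [0.5028 0.1404 0.0406]
alt 0 rotvec [ 6.000e-04  3.000e-04 -3.137e+00] deg 179.7 q6 -1.95 slide after [-0.0036 -0.0009  0.2044]
alt 180 rotvec [ 0.0002 -0.0004  0.0046] deg 0.3 q6 -1.95 slide after [0.0036 0.0009 0.2044]
```

View pics/w7.png

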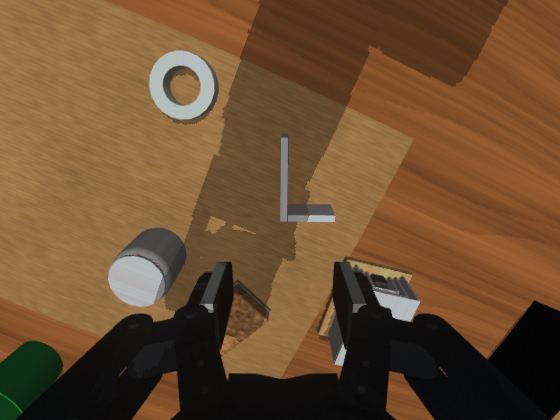

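The angle's long leg runs from (284,135) to (284,215), and its short leg runs right to (333,215). The fit is clean, so I'll grasp.

Call:
{"method": "apply_moves", "body": {
  "moves": [
    {"slide": [0.0035,0.0005,0.04],"rot": [0,0,0.004]},
    {"slide": [0,0,0.05],"rot": [0,0,0]},
    {"slide": [0,0,0.045],"rot": [0,0,0]},
    {"slide": [0,0,0.03],"rot": [0,0,0]},
    {"slide": [0,0,0.02],"rot": [0,0,0]},
    {"slide": [0,0,0.019],"rot": [0,0,0]},
    {"slide": [0,0,0],"rot": [0,0,0]},
    {"slide": [0,0,0],"rot": [0,0,0]},
    {"slide": [0,0,0],"rot": [0,0,0]}
  ]
}}

```text
t: 32.95
position: [0.4862, 0.1298, 0.0436]
tcp_rot: [-0.2, 0.98, -0.0, 0.001]
contact_force: [-0.6, 0.5, 0.0]
finger_gap: 0.584
grip_force: 0.0
```

Call:
{"method": "apply_moves", "body": {
  "moves": [
    {"slide": [0,0,0],"rot": [0,0,0]},
    {"slide": [0,0,0],"rot": [0,0,0]},
    {"slide": [0,0,0],"rot": [0,0,0]},
    {"slide": [0,0,0],"rot": [0,0,0]},
    {"slide": [0,0,0],"rot": [0,0,0]},
    {"slide": [0,0,0],"rot": [0,0,0]},
    {"slide": [0,0,0],"rot": [0,0,0]},
    {"slide": [0,0,0],"rot": [0,0,0]}
  ],
  "hand": 0.0,
  "grip_force": 45
}}

```text
t: 33.95
position: [0.4857, 0.1297, 0.043]
tcp_rot: [-0.2, 0.98, -0.0, 0.0]
contact_force: [-1.3, -0.1, 5.6]
finger_gap: 0.084
grip_force: 44.7
```

Call:
{"method": "apply_moves", "body": {
  "moves": [
    {"slide": [0,0,-0.03],"rot": [0,0,0]},
    {"slide": [0,0,-0.05],"rot": [0,0,0]},
    {"slide": [0,0,-0.05],"rot": [0,0,0]},
    {"slide": [0,0,-0.03],"rot": [0,0,0]}
  ]
}}

```text
t: 34.45
position: [0.4859, 0.1297, 0.2048]
tcp_rot: [-0.2, 0.98, -0.0, 0.001]
contact_force: [-0.5, 0.7, -2.1]
finger_gap: 0.085
grip_force: 44.1
```

Run:
```python
from h import *
plan(.403,-.360,.2,-13)
```

```text
alt 0 rotvec [-3.2000e-03 -2.0000e-04 -2.5125e+00] deg 144.0 q6 -1.95 slide after [0.0294 0.4958 0.0048]
alt 180 rotvec [-2.000e-04  2.500e-03  6.291e-01] deg 36.0 q6 -1.95 slide after [-0.0294 -0.4958  0.0048]
```

Call:
{"method": "apply_moves", "body": {
  "moves": [
    {"slide": [0,0,0],"rot": [0,0,0.157]},
    {"slide": [0,0,0],"rot": [0,0,0.157]},
    {"slide": [0,0,0],"rot": [0,0,0.157]},
    {"slide": [0,0,0],"rot": [0,0,0.158]},
    {"slide": [-0.0037,-0.061,0],"rot": [0,0,0]},
    {"slide": [-0.0037,-0.061,0],"rot": [0,0,0]},
    {"slide": [-0.0037,-0.061,0],"rot": [0,0,0]},
    {"slide": [-0.0037,-0.061,0],"rot": [0,0,0]},
    {"slide": [-0.0037,-0.061,0],"rot": [0,0,0]},
    {"slide": [-0.0037,-0.061,0],"rot": [0,0,0]},
    {"slide": [-0.0037,-0.061,0],"rot": [0,0,0]},
    {"slide": [-0.0037,-0.061,0],"rot": [0,0,0]}
  ]
}}

```text
t: 35.95
position: [0.4035, -0.3542, 0.202]
tcp_rot: [0.113, 0.994, 0.0, -0.0]
contact_force: [0.8, 0.0, -1.5]
finger_gap: 0.081
grip_force: 44.3
```

Call:
{"method": "apply_moves", "body": {
  "moves": [
    {"slide": [0,-0.006,0],"rot": [0,0,0]},
    {"slide": [0,0,0],"rot": [0,0,0]},
    {"slide": [0,0,0],"rot": [0,0,0]},
    {"slide": [0,0,0],"rot": [0,0,0]}
  ]
}}

```text
t: 36.45
position: [0.4036, -0.3569, 0.2026]
tcp_rot: [0.112, 0.994, 0.0, -0.0]
contact_force: [-0.7, -0.6, -0.8]
finger_gap: 0.083
grip_force: 44.5
```

Run:
```python
from h import *
im,W=cloud('wrist'); cv2.imwrite('pics/w8.png',im); np.save('w8.npy',W)
rect(W,(.409,-.335),.08,.016,.026)
rect(W,(.409,-.335),.085,.006,.026)
plan(.403,-.360,.053,-13)
```

```text
1778 c 408.0 -334.7 size 111.0 80.1 ang -13.7 med [ 0.4269 -0.3464  0.0207]
9558 c 407.5 -334.6 size 119.9 92.5 ang -13.8 med [ 0.3962 -0.3295  0.011 ]
alt 0 rotvec [-1.0000e-04  0.0000e+00 -3.1397e+00] deg 179.9 q6 -2.29 slide after [0.     0.0029 0.1497]
alt 180 rotvec [0.     0.0001 0.0019] deg 0.1 q6 -2.29 slide after [-0.     -0.0029  0.1497]
```

View pics/w8.png

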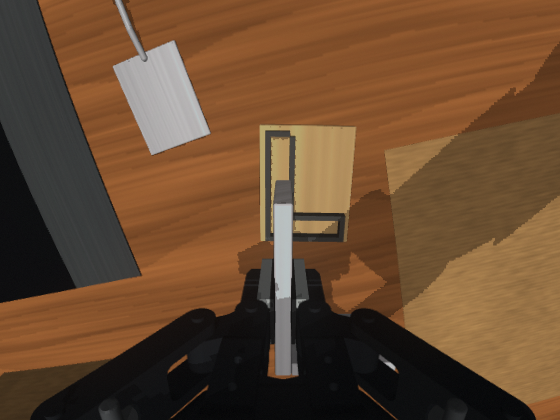

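The slot outline spans about (265–345,130–240), and the tray is at (407.7,-334.7) with yaw -13.7°. I'll hover first, then lower.

Call:
{"method": "apply_moves", "body": {
  "moves": [
    {"slide": [0.0015,-0.0025,0.05],"rot": [0,0,0.013]},
    {"slide": [0,0,0.045],"rot": [0,0,0]},
    {"slide": [0,0,0.025],"rot": [0,0,0]},
    {"slide": [0,0,0],"rot": [0,0,0]},
    {"slide": [0,0,0],"rot": [0,0,0]},
    {"slide": [0,0,0],"rot": [0,0,0]}
  ]
}}

```text
t: 37.25
position: [0.402, -0.3614, 0.0844]
tcp_rot: [0.119, 0.993, -0.001, 0.001]
contact_force: [0.7, -0.3, -1.0]
finger_gap: 0.081
grip_force: 44.4
```

Run:
```python
from h import *
plan(.4015,-.360,.053,-13.7)
im,W=cloud('wrist'); Q=top(W,(.4,-.36),.07,.065,.09)
k=Q[np.abs((Q[:,:2]-[.4015,-.36])@[np.sin(np.radians(13.7)),np.cos(np.radians(13.7))])<.007]
rect(W,(.44,-.37),.035,.07,.09)
```

```text
alt 0 rotvec [0.0039 0.0033 3.1412] deg 180.0 q6 -2.28 slide after [-0.0008 -0.0012  0.0314]
alt 180 rotvec [-0.0021  0.0025 -0.0004] deg 0.2 q6 -2.28 slide after [0.0008 0.0012 0.0314]
1265 c 426.4 -365.9 size 41.6 11.4 ang -11.8 med [ 0.4278 -0.3663  0.0818]
```

Call:
{"method": "apply_moves", "body": {
  "moves": [
    {"slide": [0.0005,0.001,0.005],"rot": [0,0,0]},
    {"slide": [0,0,0.007],"rot": [0,0,0]},
    {"slide": [0,0,0.006],"rot": [0,0,0]},
    {"slide": [0,0,0.005],"rot": [0,0,0]},
    {"slide": [0,0,0.004],"rot": [0,0,0]},
    {"slide": [0,0,0],"rot": [0,0,0]},
    {"slide": [0,0,0],"rot": [0,0,0]}
  ]
}}

```text
t: 38.17
position: [0.4009, -0.3594, 0.0557]
tcp_rot: [0.12, 0.993, -0.0, 0.0]
contact_force: [-0.4, -0.5, -2.4]
finger_gap: 0.081
grip_force: 44.4
```

Call:
{"method": "apply_moves", "body": {
  "moves": [
    {"slide": [0,0,0.002],"rot": [0,0,0]},
    {"slide": [0,0,0.001],"rot": [0,0,0]},
    {"slide": [0,0,0],"rot": [0,0,0]},
    {"slide": [0,0,0],"rot": [0,0,0]}
  ]
}}

```text
t: 38.67
position: [0.4009, -0.3595, 0.053]
tcp_rot: [0.12, 0.993, -0.0, 0.0]
contact_force: [-1.3, 2.4, 5.2]
finger_gap: 0.077
grip_force: 45.4
```

Call:
{"method": "apply_moves", "body": {
  "moves": [
    {"slide": [0,0,0],"rot": [0,0,0]},
    {"slide": [0,0,0],"rot": [0,0,0]},
    {"slide": [0,0,0],"rot": [0,0,0]},
    {"slide": [0,0,0],"rot": [0,0,0]},
    {"slide": [0,0,-0.02],"rot": [0,0,0]},
    {"slide": [0,0,-0.05],"rot": [0,0,0]},
    {"slide": [0,0,-0.06],"rot": [0,0,0]},
    {"slide": [0,0,-0.06],"rot": [0,0,0]},
    {"slide": [0,0,0],"rot": [0,0,0]},
    {"slide": [0,0,0],"rot": [0,0,0]},
    {"slide": [0,0,0],"rot": [0,0,0]}
  ],
  "hand": 0.03
}}

```text
t: 40.05
position: [0.4002, -0.3584, 0.2406]
tcp_rot: [0.12, 0.993, 0.001, -0.001]
contact_force: [-0.4, 0.2, 0.7]
finger_gap: 0.351
grip_force: 0.0
```

Run:
```python
from h import *
im,W=cloud('wrist'); cv2.imwrite('pics/w9.png',im)
rect(W,(.409,-.335),.085,.046,.056)
rect(W,(.409,-.335),.085,.006,.056)
im,W=cloud('top'); cv2.imwrite('pics/top9.png',im); rect(W,(.604,.298),.09,.06,.072)
rect(W,(.604,.298),.09,.006,.013)
```

```text
1144 c 407.6 -334.4 size 90.4 59.7 ang -13.2 med [ 0.4259 -0.3549  0.0506]
8760 c 407.7 -334.3 size 120.4 92.7 ang -13.6 med [ 0.4023 -0.3341  0.0112]
1487 c 604.8 296.8 size 111.7 67.9 ang 8.2 med [0.6045 0.2955 0.0654]
410 c 606.3 293.6 size 123.2 86.6 ang 6.5 med [0.5882 0.2616 0.0095]
```

View pics/w9.png

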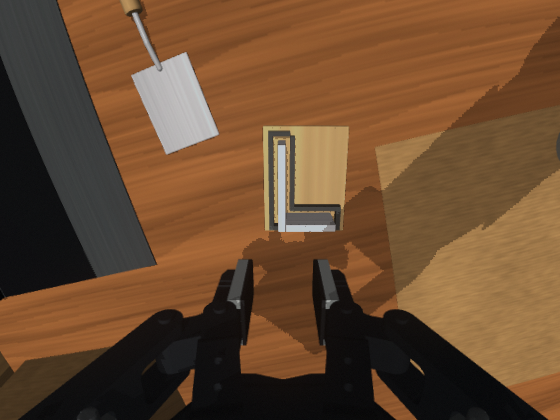

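View pics/top9.png

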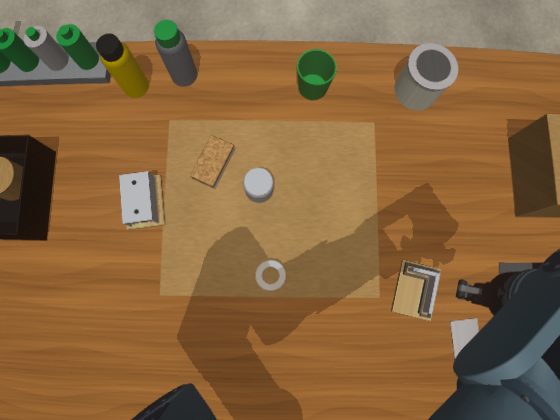

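The angle sits in its slot at (282–335,140–230) with its top at 50 mm. The saddles are nested at (140,198), and the tape roll, tin and sanding block are where they started. I'll hand it in.

```bash
python3 -c "
from rig import *
print(ticket.job_done())"
```

```text
the job is handed in; nothing more can be done
None
```

The job is handed in, though no verdict came back: the three saddles are nested in size order on the ridge, the angle stands in its slot, and the tape roll, tin and sanding block were left where they were.

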